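# Close a layer of gift cartons in the bundling jig and hold it pressed for banding

### The arm

A 6-joint arm with a two-finger parallel gripper is mounted at the origin on a cart in front of the work surface, level with it; the furniture and walls round the work are solid. World frame = base frame: x ahead of the robot, y to its left, z up, the work surface at z = 0. Lengths are in mm, angles in rad, forces in N, time in s.
With the tool pointing down it reaches from about 275 to 1000 mm from the base axis. Payload 8.4 kg.
Tool frame: the origin (TCP) lies at the very end of the fingers, on their centre line; the grasp point (between the pads) lies 19 mm behind it; z points along the fingers, y is the line along which they close (so a half turn about z gives the same grasp; the last joint's range is limited). The gripper opens to 85 mm and grips with 20 to 120 N. Pads are 22 mm wide; open, the fingers measure 114 mm over their backs; the gripper's body (76 mm by 85 mm) begins 54 mm behind the grasp point. The pads swing forward as they close: fully open they stand 13 mm farther back than shut.
Start: joints at [-1.204, 0.353, 1.633, -0, 1.155, -0.002], TCP at [225.309, -582.978, 231.281] pointing down, gripper open.
Joint ranges: [-2.63, 2.63], [-0.92, 2.1], [0.06, 2.66], [-1.3, 4.44], [0, 2.69], [-3.02, 3.02]. Speed limits (rad/s): [2.22, 2.22, 2.79, 3.14, 3.14, 3.14].

### API

Orientations are given as [roll, pitch, yaw] about the fixed x, y, z axes, in that order (R = Rz(yaw) Ry(pitch) Rx(roll)).
In Python, from rig import sensors, grab_frame, camera_params, order gives the robot as it stands. The module is installed in compiled form; this text tells all that it offers.
- The arm moves only by the tool move_arm, never from a script. Its argument "motion" is a list of rows, each a list of 7 numbers: the turn, a rotation vector about the tool's x, y, z in normalised numbers (1 is 120 degrees), then the shift along the tool's x, y, z in parts of the range, where 1.0 means 0.8 m, then the finger opening in m, from 0 to 0.0854. A call has 1 to 8 rows; each row is the pose to reach, as a shift and turn from the pose commanded when the call began, along the tool's axes at that moment; what a row does not reach only later rows make up. A row lasts 1/8 s, in which the tool goes at most 62.5 mm and 10.7 degrees, less where a joint would pass 70% of its speed; a pose out of reach is approached as far as the arm can. A shift or turn number past 1, either way, is cut back to 1. A call with a gripper value outside its range is refused whole. The fingers move at their own pace and stop on an object; "grip_force" is the grip in N (left out, the last holds). Time passes only in rows, so rows that repeat a pose let the fingers close. It gives the time, the measured TCP pose, the force, the opening and the grip force at its end, in the units of the state.
- sensors.sense(): the state, without advancing time (a new reading comes with each control period).
- grab_frame(name): name is "side" or "top"; returns (picture, depth): 480x640x3 uint8, red, green, blue; 480x640 float32, mm along the optical axis (not along the pixel's ray), 0 where there is no reading.
- camera_params(name): a dict with "camera_matrix" (3x3 intrinsics, pixels), "world_from_camera" (4x4, takes a point from camera to world coordinates). Camera axes: x right, y down, z forward; pixel columns grow to the right and rows downward; lengths in mm; the calibration is good to about 2 mm. A picture is of the moment at which its call begins. camera_params takes no time and is no camera call.
- order.sign_off(): hands the job in; it is judged then, once.
The state is a dict: "clock": time; "qpos": joint angles; "qvel": joint speeds; "joint_efforts": joint torques, N m; "eef_pos": TCP position; "tcp_rot": TCP orientation; "contact_force": force on the tool from outside, world axes, zero at the start; "wrist_torque": the same for the moment, N m; "opening": opening from 0.0 (shut) to 1.0 (fully open); "grasp_force": force on a finger pad.
Only numpy, scipy, OpenCV 4.12 (cv2) and the standard library are available. Lean on these libraries where they do the work, as an engineer would, in place of code of your own. Each camera call takes 0.05 s, during which the arm holds its last target. There are 200 camera calls.

### The job

Finish the three-carton layer in the bundling jig: set the second kraft carton flat and close beside the first one, both with one end towards the sprung plate, and then lay the blue carton flat across the front ends of the two so that it spans both. Then push the blue carton towards the back block, pressing the whole layer against the sprung plate until the pointer stands in the green (about 10 mm, 9 N at the plate; never hard on its stop), and hold that steady push so that I can band the bundle: finish while still pressing, do not back off. Leave the things round the jig alone.

Things in the scene. Friction and masses are not known exactly. Their poses are not given: they have to be found in the camera images.
- jig: the bundling jig, fixed: a white plastic board 340 (x) x 150 (y) x 12 mm. Origin under the board's centre, on the table; the cartons stand on its top, 12 mm up. +x points away from the robot to the grey back block (x 115 to 165 mm, 130 wide, 46 high over the board), +y to the left. The board is bare from x = -170 to the front of the layer at x = -100
- side_guide (a point): on the low aluminium side guide at the left of the board: middle of its inner face, at board level (jig y = +65 mm); the upright strip is 170 mm long along the jig's x and 26 mm high
- plate (a joint): travel of the sprung plate towards the back block, m: 0 at rest, 0.020 on its hard stop; springs push it back with 0.9 N per mm, no preload (0.010 = 9 N). An orange-tipped pointer on the plate shows it on the strip on the back block: white 0 to 6 mm, green 6 to 14, red 14 to 20. Sliding the cartons over the board takes 1 to 5 N more
- plate_face (a point): middle of the sprung plate's pressing face, 36.5 mm above the table; the plate is 128 wide (jig y) and 46 high, in front of the back block, looks to jig -x, and moves to +x when pressed (at rest at jig x = +80 mm)
- second_place (a point): on the board's top: where the centre of the second kraft carton belongs when the ends touch the plate at rest (jig x = +20, y = -30 mm), long side along the jig's x
- blue_place (a point): on the board's top: where the centre of the blue carton belongs when the layer is closed with the plate at rest (jig x = -70, y = +1 mm), long side along the jig's y
- kraft_first: brown kraft gable carton with cream stripes, standing loose in the jig by the side guide, its end a few mm from the plate. 120 (x) x 60 (y) mm, 50 high to the eaves, a sloping roof to 64, and on the ridge a stiff upright carry tab 50 long (x), 10 thick (y), its top 88 mm above the underside: pinch the tab from above. About 0.12 kg. Origin: centre of the underside, x along the long side, z up
- kraft_second: second brown kraft gable carton, same size, frame and tab as the first, 0.08 to 0.17 kg; it starts on the table to the left of the jig; its place is on the board close beside the first, on the side away from the side guide
- blue_carton: dark blue gable carton with brass-coloured stripes, same size, frame and tab, 0.08 to 0.17 kg; it starts on the table to the left of the jig; its place is across the front ends of both kraft cartons. The face to push is its long upright side towards the robot, 30 mm from its centre line
- ribbon_gold: small spool of gold ribbon, 85 x 77 x 26 mm, loose on the table; leave alone
- zebra_tin: round zebra-print tin with a white lid, 137 x 131 mm, 73 high, loose on the table; leave alone

How it is judged:
By the outcome, as a careful person would: the job done as asked, in the order asked, and still so for the second after the job is handed in, while the arm keeps its last pose, push and grip.
It also fails if it takes over 72 s, if anything falls off the work surface, if the arm or the gripper's body presses on something with over 40 N, if the wrist force passes 120 N, or if a joint passes its speed limit or range.

## Working session

There is one attempt and no reset: what is moved stays moved. The work goes in short steps, Python scripts to look and compute and a tool call to move; the robot and the scene stay as the last step left them, time stands still between calls to the robot, and variables do not carry over. Pictures are saved under pics/ and viewed, at most 10 in all, crops included, and the job is handed in when it is done.

Besides the shell and the picture viewer there is one more tool, called after "Request:" by a JSON object that holds its "method" and its "body". move_arm: Moves the arm, as the interface text tells. Its arguments: {"type":"object","properties":{"motion":{"type":"array","items":{"type":"array","items":{"type":"number"}}},"grip_force":{"type":"number"}},"required":["motion"]}

```bash
mkdir -p pics; cat > h.py <<'E'
import numpy as np, cv2
from rig import sensors, grab_frame, camera_params, order
def cloud(name, save=None):
    p,d=grab_frame(name); c=camera_params(name); K=np.array(c["camera_matrix"]); T=np.array(c["world_from_camera"])
    v,u=np.mgrid[:480,:640]
    P=np.stack([(u-K[0,2])/K[0,0]*d,(v-K[1,2])/K[1,1]*d,d,np.ones_like(d)],-1)@T.T
    P=P[...,:3]; P[d==0]=np.nan
    if save: cv2.imwrite(f'pics/{save}.png',p[...,::-1])
    return p,P
E
python3 - <<'E'
from h import *
for n in("top","side"):
    p,P=cloud(n,n+'0'); np.savez(n+'0',p=p,P=P)
    print(n,np.array(camera_params(n)["world_from_camera"]).round(2).tolist())
s=sensors.sense(); print({k:np.round(v,3).tolist() for k,v in s.items()})
E
```

```text
top [[-0.03, -0.98, 0.18, 438.14], [-1.0, 0.02, -0.05, 120.24], [0.04, -0.18, -0.98, 1076.58], [0.0, 0.0, 0.0, 1.0]]
side [[-0.87, -0.31, 0.39, 281.22], [-0.5, 0.55, -0.67, 693.08], [-0.01, -0.77, -0.64, 649.41], [0.0, 0.0, 0.0, 1.0]]
{'clock': 0.1, 'qpos': [-1.204, 0.354, 1.634, 0.0, 1.155, -0.002], 'qvel': [0.001, -0.002, -0.002, -0.0, -0.001, -0.001], 'joint_efforts': [-0.001, -60.636, -34.282, -0.0, 0.004, 0.0], 'eef_pos': [225.159, -582.597, 230.647], 'tcp_rot': [-3.14, -0.0, 0.369], 'contact_force': [0.216, 0.492, -0.512], 'wrist_torque': [0.037, 0.034, -0.005], 'grasp_force': 0.0, 'opening': 0.997}
```

View pics/top0.png

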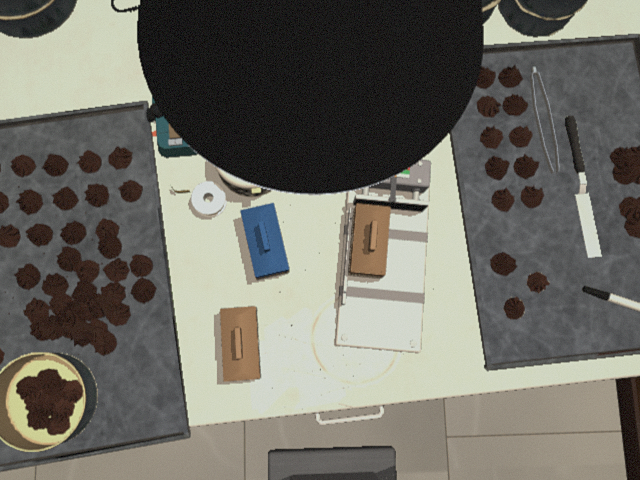

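View pics/side0.png

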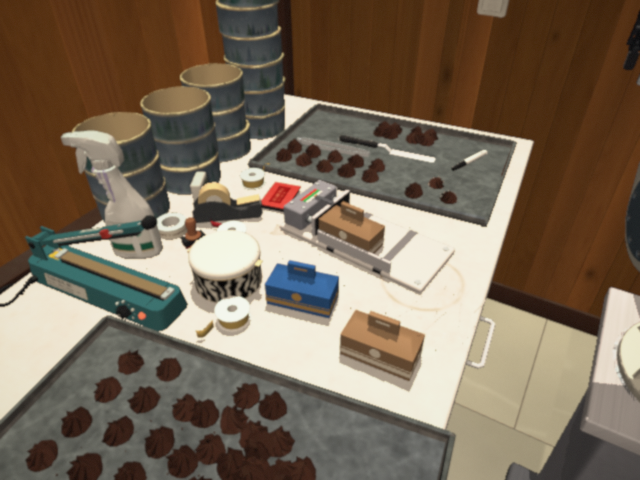

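The top view shows the blue carton at (265,241), the loose kraft at (240,344) and the jig at (385,270) with the first kraft in it at (370,240). A black lamp disc covers the upper middle. The side view shows everything, with the tin at (225,265) and the gold ribbon at (232,313).

```bash
python3 - <<'E'
from h import *
D={n:np.load(n+'0.npz') for n in("top","side")}
P=D['top']['P'];p=D['top']['p'].astype(int)
print('lamp z',np.nanmin(P[60:150,200:420,2]),np.nanmax(P[60:150,200:420,2]),P[100,310].round(), P[185,310].round())
def rect(Q,lab):
    (c,s,a)=cv2.minAreaRect(Q[:,:2].astype(np.float32)); print(lab,len(Q),np.round(c,1),np.round(s,1),round(a,2),'z',np.nanpercentile(Q[:,2],[2,50,98]).round(1))
boxes={'blue':(195,290,232,298),'k2':(298,390,212,268),'k1':(195,285,346,395)}
for n,(a,b,c,d) in boxes.items():
    Q=P[a:b,c:d].reshape(-1,3); C=p[a:b,c:d].reshape(-1,3)
    lo=42+(12 if n=='k1' else 0)
    m=(Q[:,2]>lo)&(Q[:,2]<lo+60); rect(Q[m],n+' body')
    m=(Q[:,2]>lo+32)&(Q[:,2]<lo+60); rect(Q[m],n+' tab')
# board
Q=P[190:360,330:435].reshape(-1,3); C=p[190:360,330:435].reshape(-1,3)
m=(abs(Q[:,2]-12)<4); 
lab=m.reshape(170,105).astype(np.uint8); k,L,st,_=cv2.connectedComponentsWithStats(lab); i=1+st[1:,4].argmax(); rect(Q[(L==i).ravel()],'board')
# plate/block: tall points
m=(Q[:,2]>50)&(Q[:,2]<62); print('z>50 hist')
Q2=P[155:215,350:440].reshape(-1,3); m=(Q2[:,2]>50)&(Q2[:,2]<75); rect(Q2[m],'block')
# side cam: same on world boxes
S=D['side']['P'].reshape(-1,3)
print('table z top',np.nanmedian(P[300:340,280:320,2]),'side',np.nanmedian(D['side']['P'][330:350,280:320,2]))
E
```

```text
lamp z 704.6525038882419 806.1993847754488 [566. 106. 781.] [541. 103. 708.]
blue body 2422 [630.9 154.3] [120.2  60.3] 12.09 z [47.5 57.  88.7]
blue tab 189 [630.6 154.2] [49.4 10.2] 12.44 z [80.9 87.2 91.5]
k2 body 2674 [456.6 197.2] [120.   60.6] 2.64 z [47.5 57.1 88.5]
k2 tab 207 [456.5 197.1] [48.  10.6] 2.43 z [79.3 87.5 90.7]
k1 body 2693 [636.  -30.9] [ 67.7 141.4] 83.91 z [ 56.6  68.  100.8]
k1 tab 210 [626.1 -26.7] [10.5 50.4] 83.15 z [ 87.3  99.2 103. ]
board 8190 [571.4 -53.4] [152.1 262.8] 84.01 z [ 8.4 11.8 15.4]
z>50 hist
block 1657 [700.9 -79.6] [ 76.7 165.8] 27.36 z [51.7 58.9 72.9]
table z top -0.1731552202210196 side 1.631606285485475
```

```bash
python3 - <<'E'
import cv2
a=cv2.imread('pics/top0.png')[150:370,200:450]; cv2.imwrite('pics/c1.png',cv2.resize(a,None,fx=2.7,fy=2.7,interpolation=cv2.INTER_CUBIC))
E
```

```text
(no output)
```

View pics/c1.png

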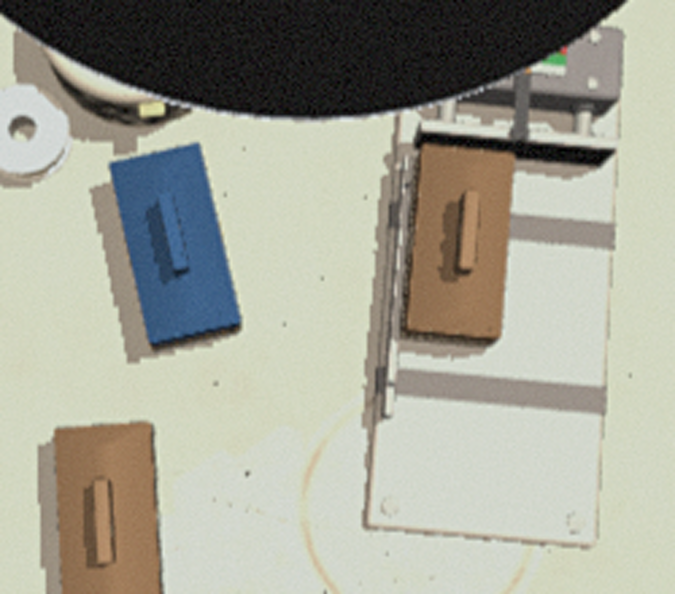

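The crop shows the empty half of the board to the right of the first kraft, the plate face (black/white bar) at about (515,145) and the pointer by the green at (555,55). The first kraft is slightly turned, and the tab tops are clear.

```bash
cat >> h.py <<'E'
def board(P):
    Q=P[150:365,325:440].reshape(-1,3); m=(abs(Q[:,2]-12)<3.5)
    L=m.reshape(215,115).astype(np.uint8); k,L,st,_=cv2.connectedComponentsWithStats(L); i=1+st[1:,4].argmax(); Q=Q[(L==i).ravel()]
    a=np.radians(-6.0); 
    for _ in range(4):
        u=np.array([np.cos(a),np.sin(a)]); w=np.array([-u[1],u[0]]); X=Q[:,:2]@u; Y=Q[:,:2]@w
        f=X.min(); R=[];B=[];Lf=[]
        for lo in np.arange(X.min()+8,X.min()+150,6):
            s=(X>lo)&(X<lo+6)
            if s.sum()>20: R.append((lo+3,np.sort(Y[s])[1])); 
        for lo in np.arange(X.min()+8,X.min()+70,6):
            s=(X>lo)&(X<lo+6)
            if s.sum()>20: Lf.append((lo+3,np.sort(Y[s])[-2]))
        for lo in np.arange(Y.min()+10,Y.max()-10,6):
            s=(Y>lo)&(Y<lo+6); B.append((lo+3,np.sort(X[s])[1]))
        R,Lf,B=map(np.array,(R,Lf,B))
        r=np.polyfit(*R.T,1)[0]; b=-np.polyfit(*B.T,1)[0]
        da=(r+b)/2; a+=np.arctan(da)
    fr,yr,yl=np.median(B[:,1]),np.median(R[:,1]),np.median(Lf[:,1])
    print('yaw',np.degrees(a),'r,b',np.degrees([r,b]),'width',yl-yr)
    return (fr+170)*u+(yl+yr)/2*w, a
E
python3 - <<'E'
from h import *
D=np.load('top0.npz');P=D['P'];p=D['p'].astype(int)
o,a=board(P); print('origin',o)
u=np.array([np.cos(a),np.sin(a)]); w=np.array([-u[1],u[0]])
def J(Q): return np.c_[(Q[:,:2]-o)@u,(Q[:,:2]-o)@w,Q[:,2]]
Q=J(P.reshape(-1,3)); C=p.reshape(-1,3)
brown=(C[:,0]-C[:,2]>35)
m=brown&(Q[:,2]>54)&(Q[:,2]<110)&(abs(Q[:,0])<110)&(abs(Q[:,1])<90)
A=Q[m]; r=cv2.minAreaRect(A[:,:2].astype(np.float32)); print('k1 jig',r, A[:,:2].min(0),A[:,:2].max(0))
t=A[A[:,2]>90]; print('tab',cv2.minAreaRect(t[:,:2].astype(np.float32)))
# plate top: points z ~58 in front
m=(Q[:,2]>50)&(Q[:,2]<66)&(Q[:,1]<-5)&(Q[:,1]>-70)&(Q[:,0]>40)
print('plate x from y<-5', np.sort(Q[m][:,0])[[0,5,20,50]], np.histogram(Q[m][:,0],np.arange(70,130,4)))
m=(Q[:,2]>30)&(Q[:,2]<45)&(Q[:,1]>60)&(Q[:,1]<85)&(abs(Q[:,0]+30)<100); print('guide',np.percentile(Q[m],[2,50,98],axis=0))
# plate in side cam
S=np.load('side0.npz'); SQ=J(S['P'].reshape(-1,3))
for n,(zz,xx,yy) in {'guide':((30,45),(-100,60),(55,90)),'platetop':((52,64),(70,110),(-70,0))}.items():
    m=(SQ[:,2]>zz[0])&(SQ[:,2]<zz[1])&(SQ[:,0]>xx[0])&(SQ[:,0]<xx[1])&(SQ[:,1]>yy[0])&(SQ[:,1]<yy[1]); print('side',n,np.percentile(SQ[m],[2,50,98],axis=0).round(1).tolist())
E
```

```text
yaw -6.43234830593281 r,b [ 0.04082522 -0.04093537] width 147.03722307358223
origin [610.99739591 -57.39903826]
k1 jig ((11.689563751220703, 32.0272331237793), (60.03241729736328, 120.15064239501953), 89.42662811279297) [-48.13515005   1.50282066] [71.72526935 62.60397592]
tab ((11.831212997436523, 32.24418258666992), (10.487123489379883, 49.88727569580078), 89.58147430419922)
plate x from y<-5 [78.1278288  78.62339534 79.10803569 79.80226679] (array([ 0,  0, 95, 77, 54,  1,  0,  0,  0,  0, 13, 99, 72, 74]), array([ 70,  74,  78,  82,  86,  90,  94,  98, 102, 106, 110, 114, 118,
       122, 126]))
guide [[-97.144386    61.5874307   30.49138913]
 [-13.63481226  67.20342798  37.41917633]
 [ 65.51585906  70.46774341  42.15633393]]
side guide [[-96.3, 61.3, 30.5], [-15.4, 70.6, 38.5], [56.9, 74.0, 44.3]]
side platetop [[79.4, -61.1, 52.4], [82.4, -30.9, 60.0], [101.7, -2.2, 63.8]]
```

```bash
cat >> h.py <<'E'
from scipy.spatial.transform import Rotation as Ro
JO=np.array([611.,-57.4]); JA=np.radians(-6.43)
def jw(x,y): c,s=np.cos(JA),np.sin(JA); return JO+[c*x-s*y,s*x+c*y]
def go(pos,psi,tilt=0.,p0=None):
    "shift and turn to reach TCP pos (mm), yaw psi, tilt = tips forward along tool x"
    s=sensors.sense(); R0=Ro.from_euler('xyz',s['tcp_rot']); p0=s['eef_pos'] if p0 is None else p0
    R1=Ro.from_euler('xyz',[np.pi,-tilt,psi])
    print('t',round(float(s['clock']),2),np.round(s['eef_pos'],1),np.round(s['tcp_rot'],3),'F',np.round(s['contact_force'],1),'turn',(R0.inv()*R1).as_rotvec().round(4),'shift',(R0.inv().apply(np.array(pos)-p0)/1000).round(4))
E
python3 - <<'E'
from h import *
go([456.5,197.1,130],.044)
print(jw(11,-31),jw(-81,1))
E
```

```text
t 0.1 [ 225.2 -582.6  230.6] [-3.14  -0.     0.369] F [ 0.2  0.5 -0.5] turn [-1.200e-03  2.000e-04  3.248e-01] shift [ 0.4968 -0.6438  0.1014]
[618.45913677 -89.43687373] [530.6215264  -47.33516112]
```

Units first: shifts go in shares of 0.8 m and turns go in shares of 120 degrees. So -0.644 m is -0.805, 0.497 m is 0.6213, 0.325 rad is 0.1552.

Request:
{"method": "move_arm", "body": {"motion": [[0, 0, 0.1552, 0.6213, -0.805, 0.0375, 0.05], [0, 0, 0.1552, 0.6213, -0.805, 0.0375, 0.05], [0, 0, 0.1552, 0.6213, -0.805, 0.0375, 0.05], [0, 0, 0.1552, 0.6213, -0.805, 0.0375, 0.05], [0, 0, 0.1552, 0.6213, -0.805, 0.0375, 0.05], [0, 0, 0.1552, 0.6213, -0.805, 0.0375, 0.05], [0, 0, 0.1552, 0.6213, -0.805, 0.0375, 0.05], [0, 0, 0.1552, 0.6213, -0.805, 0.0375, 0.05]]}}

```text
clock: 1.1
eef_pos: [367.6, -102.1, 212.9]
tcp_rot: [3.141, -0.001, 0.043]
contact_force: [1.0, -0.1, 0.1]
opening: 0.581
grasp_force: 0.0
```

```bash
python3 -c "
from h import *
go([456.5,197.1,130],.044)"
```

```text
t 1.1 [ 367.6 -102.1  212.9] [ 3.141e+00 -1.000e-03  4.300e-02] F [ 1.  -0.1  0.1] turn [ 0.0002 -0.0007 -0.0006] shift [ 0.1017 -0.2951  0.0829]
```

In the tool's units: -0.295 m is -0.3688, 0.102 m is 0.1275.

Request:
{"method": "move_arm", "body": {"motion": [[0, 0, 0, 0.1275, -0.3688, 0.1, 0.05], [0, 0, 0, 0.1275, -0.3688, 0.1, 0.05], [0, 0, 0, 0.1275, -0.3688, 0.1, 0.05], [0, 0, 0, 0.1275, -0.3688, 0.1, 0.05], [0, 0, 0, 0.1275, -0.3688, 0.1, 0.05], [0, 0, 0, 0.1275, -0.3688, 0.1, 0.05], [0, 0, 0, 0.1275, -0.3688, 0.1, 0.05], [0, 0, 0, 0.1275, -0.3688, 0.1, 0.05]]}}

```text
clock: 2.1
eef_pos: [456.0, 194.0, 133.0]
tcp_rot: [3.141, 0.0, 0.043]
contact_force: [0.1, -0.6, -0.0]
opening: 0.584
grasp_force: 0.0
```

```bash
python3 -c "
from h import *
go([456.5,197.1,67],.044)"
```

```text
t 2.1 [456. 194. 133.] [3.141 0.    0.043] F [ 0.1 -0.6 -0. ] turn [ 0.0004  0.0004 -0.001 ] shift [ 0.0006 -0.0031  0.066 ]
```

Request:
{"method": "move_arm", "body": {"motion": [[0, 0, 0, 0, 0, 0.025, 0.05], [0, 0, 0, 0, 0, 0.025, 0.05], [0, 0, 0, 0, 0, 0.025, 0.05]]}}

```text
clock: 2.48
eef_pos: [456.6, 194.5, 113.5]
tcp_rot: [-3.141, -0.0, 0.043]
contact_force: [0.8, 0.1, 0.9]
opening: 0.581
grasp_force: 0.0
```

```bash
python3 -c "
from h import *
go([456.5,197.1,67],.044)"
```

```text
t 2.48 [456.6 194.5 113.5] [-3.141 -0.     0.043] F [0.8 0.1 0.9] turn [-0.0001 -0.0004 -0.0014] shift [-0.0001 -0.0026  0.0465]
```

Request:
{"method": "move_arm", "body": {"motion": [[0, 0, 0, 0, -0.0033, 0.025, 0.05], [0, 0, 0, 0, -0.0033, 0.05, 0.05], [0, 0, 0, 0, -0.0033, 0.0575, 0.05], [0, 0, 0, 0, -0.0033, 0.0575, 0.0], [0, 0, 0, 0, -0.0033, 0.0575, 0.0], [0, 0, 0, 0, -0.0033, 0.0575, 0.0], [0, 0, 0, 0, -0.0033, 0.0575, 0.0], [0, 0, 0, 0, -0.0033, 0.0575, 0.0]], "grip_force": 35}}

```text
clock: 3.48
eef_pos: [456.8, 198.2, 67.5]
tcp_rot: [-3.141, -0.001, 0.044]
contact_force: [-0.6, 0.7, 6.9]
opening: 0.107
grasp_force: 39.5
```

In the tool's units: -0.12 m is -0.15, -0.09 m is -0.1125.

Request:
{"method": "move_arm", "body": {"motion": [[0, 0, 0, 0, 0, -0.0125, 0], [0, 0, 0, 0, 0, -0.0375, 0], [0, 0, 0, 0, 0, -0.075, 0], [0, 0, 0, 0, 0, -0.1125, 0], [0, 0, 0, 0, 0, -0.15, 0], [0, 0, 0, 0, 0, -0.15, 0], [0, 0, 0, 0, 0, -0.15, 0]]}}

```text
clock: 4.35
eef_pos: [455.8, 197.6, 186.4]
tcp_rot: [3.141, 0.001, 0.044]
contact_force: [0.3, 0.3, -1.9]
opening: 0.105
grasp_force: 38.5
```

```bash
python3 - <<'E'
from h import *
p,P=cloud('top')
Q=P[270:400,180:290].reshape(-1,3); z=Q[:,2]
m=(z>160)&(z<185); print(m.sum(),cv2.minAreaRect(Q[m][:,:2].astype(np.float32)),np.percentile(z[m],[2,98]))
s=sensors.sense()
print(s['grasp_force'],s['opening'])
go([*jw(-100,-31),187],.044-np.radians(2.5)+JA)
go([*jw(11.5,-31),187],.044-np.radians(2.5)+JA)
E
```

```text
479 ((400.6179504394531, 189.5417022705078), (24.79265594482422, 63.723731994628906), 22.850170135498047) [166.36212379 182.50960098]
38.49677860736847 0.1083891942781805
t 4.4 [455.6 197.5 186. ] [3.141e+00 2.000e-03 4.400e-02] F [-0.2  0.4 -1.4] turn [0.0008 0.0015 0.1557] shift [ 0.0405  0.2765 -0.0009]
t 4.4 [455.6 197.5 186. ] [3.141e+00 2.000e-03 4.400e-02] F [-0.2  0.4 -1.4] turn [0.0008 0.0015 0.1557] shift [ 0.1507  0.2938 -0.0011]
```

In the tool's units: 0.294 m is 0.3675, 0.15 m is 0.1875, 0.04 rad is 0.0191.

Request:
{"method": "move_arm", "body": {"motion": [[0, 0, 0.0191, 0.0125, 0.0625, 0, 0], [0, 0, 0.0382, 0.025, 0.125, 0, 0], [0, 0, 0.0573, 0.0375, 0.1875, 0, 0], [0, 0, 0.0745, 0.0438, 0.25, 0, 0], [0, 0, 0.0745, 0.05, 0.3125, 0, 0], [0, 0, 0.0745, 0.1, 0.3563, 0, 0], [0, 0, 0.0745, 0.15, 0.3675, 0, 0], [0, 0, 0.0745, 0.1875, 0.3675, 0, 0]]}}

```text
clock: 5.4
eef_pos: [619.8, -90.5, 185.1]
tcp_rot: [3.142, 0.002, -0.114]
contact_force: [-0.2, 0.5, -1.5]
opening: 0.107
grasp_force: 38.4
```

Request:
{"method": "move_arm", "body": {"motion": [[0, 0, 0, 0, 0, 0.0375, 0], [0, 0, 0, 0, 0, 0.0375, 0], [0, 0, 0, 0, 0, 0.0375, 0]]}}

```text
clock: 5.78
eef_pos: [618.5, -89.3, 156.6]
tcp_rot: [-3.142, 0.001, -0.112]
contact_force: [0.7, -0.0, -0.1]
opening: 0.107
grasp_force: 38.4
```

```bash
python3 - <<'E'
from h import *
p,P=cloud('side','s1'); p2,P2=cloud('top','t1'); cv2.imwrite('pics/m1.png',np.hstack([cv2.resize(p[150:330,240:480],None,fx=1.6,fy=1.6),cv2.resize(p2[150:330,280:520],None,fx=1.6,fy=1.6)])[...,::-1])
go([*jw(11.5,-31),80],.044-np.radians(2.5)+JA)
E
```

```text
t 5.88 [619.2 -89.4 157.7] [ 3.142e+00 -1.000e-03 -1.120e-01] F [ 0.1 -0.  -0.4] turn [ 0.0001 -0.0009 -0.0004] shift [-0.0003  0.0001  0.0777]
```

View pics/m1.png

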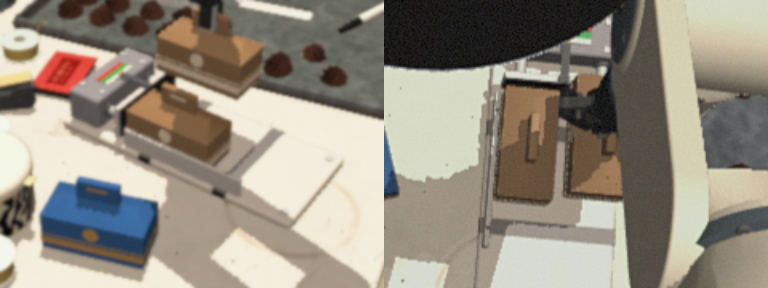

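The side view (left) shows the second kraft hanging level, parallel to the first, above its slot. The top view (right) shows a small gap between the two at about (562,140).

```bash
python3 - <<'E'
from h import *
for n in('top','side'):
    p,P=cloud(n); Q=P.reshape(-1,3); C=p.reshape(-1,3).astype(int)
    c,s=np.cos(JA),np.sin(JA); d=Q[:,:2]-JO; X=c*d[:,0]+s*d[:,1]; Y=-s*d[:,0]+c*d[:,1]; Z=Q[:,2]
    m=(C[:,0]-C[:,2]>30)&(abs(X)<110)&(abs(Y)<90)&(Z>85)
    m2=m&(Z>115)
    if n=='top':
        for lo in range(-45,75,15):
            k=m2&(X>lo)&(X<lo+15)
            if k.sum()>5: print(lo,k.sum(),'Ymax',Y[k].max().round(1),'Z@edge',np.median(Z[k&(Y>Y[k].max()-4)]).round(1))
        print('X',X[m2].min(),X[m2].max())
    else:
        for lo in range(-45,75,15):
            k=m2&(X>lo)&(X<lo+15)&(Y>-10)
            if k.sum()>5: print(lo,k.sum(),'Y',np.median(Y[k]).round(1),'Z',Z[k].min().round(1),Z[k].max().round(1))
        k=m&(Z<140)&(Y>-12)&(Z>104);print('X',X[k].min(),X[k].max(),'Zmin',np.percentile(Z[k],1))
E
```

```text
-45 858 Ymax 63.9 Z@edge 699.8
-30 1651 Ymax 57.0 Z@edge 699.4
-15 1613 Ymax 29.9 Z@edge 568.3
0 552 Ymax 30.6 Z@edge 559.4
15 356 Ymax 28.5 Z@edge 553.1
30 926 Ymax 19.7 Z@edge 544.3
45 267 Ymax 7.5 Z@edge 527.4
60 95 Ymax -1.5 Z@edge 139.6
X -109.99214931586566 71.59292678191373
-45 118 Y -0.6 Z 115.8 148.2
-30 212 Y -2.4 Z 115.7 461.1
-15 408 Y 1.2 Z 115.1 461.0
0 184 Y 0.8 Z 115.5 428.8
15 127 Y -0.3 Z 115.2 371.6
30 148 Y -1.0 Z 115.1 411.7
45 112 Y -1.0 Z 115.0 441.8
60 88 Y -0.7 Z 115.3 148.5
X -48.369125057147095 72.5262690641505 Zmin 104.22481361101995
```

In the tool's units: 0.077 m is 0.0963, 0.076 m is 0.095.

Request:
{"method": "move_arm", "body": {"motion": [[0, 0, 0, 0, 0, 0.025, 0], [0, 0, 0, 0, 0, 0.05, 0], [0, 0, 0, 0, 0, 0.0688, 0], [0, 0, 0, 0, 0, 0.0813, 0], [0, 0, 0, 0, 0, 0.0875, 0], [0, 0, 0, 0, 0, 0.0925, 0], [0, 0, 0, 0, 0, 0.095, 0], [0, 0, 0, 0, 0, 0.0963, 0]]}}

```text
clock: 6.98
eef_pos: [619.2, -89.4, 80.1]
tcp_rot: [3.142, -0.0, -0.112]
contact_force: [-0.6, 0.7, -0.4]
opening: 0.109
grasp_force: 38.4
```

In the tool's units: 0.0015 m is 0.0019, 0.001 m is 0.0013.

Request:
{"method": "move_arm", "body": {"motion": [[0, 0, 0, 0, 0, 0.0013, 0], [0, 0, 0, 0, 0, 0.0019, 0], [0, 0, 0, 0, 0, 0.0019, 0]]}}

```text
clock: 7.35
eef_pos: [619.3, -89.2, 79.5]
tcp_rot: [-3.141, -0.001, -0.112]
contact_force: [-2.9, 2.0, 7.8]
opening: 0.106
grasp_force: 39.7
```

In the tool's units: -0.1 m is -0.125, -0.06 m is -0.075.

Request:
{"method": "move_arm", "body": {"motion": [[0, 0, 0, 0, 0, 0, 0.04], [0, 0, 0, 0, 0, 0, 0.04], [0, 0, 0, 0, 0, 0, 0.04], [0, 0, 0, 0, 0, -0.025, 0.04], [0, 0, 0, 0, 0, -0.075, 0.04], [0, 0, 0, 0, 0, -0.125, 0.04], [0, 0, 0, 0, 0, -0.125, 0.04]]}}

```text
clock: 8.22
eef_pos: [621.6, -89.7, 183.4]
tcp_rot: [3.141, -0.008, -0.112]
contact_force: [1.3, 0.2, -0.1]
opening: 0.463
grasp_force: 0.0
```

```bash
python3 -c "
from h import *
go([630.7,154.2,180],.211+.003)"
```

```text
t 8.22 [621.6 -89.7 183.4] [ 3.141 -0.008 -0.112] F [ 1.3  0.2 -0.1] turn [ 0.0015 -0.0074 -0.3262] shift [-0.0183 -0.2434  0.0032]
```

In the tool's units: -0.243 m is -0.3038, -0.22 m is -0.275, -0.325 rad is -0.1552.

Request:
{"method": "move_arm", "body": {"motion": [[0, 0, -0.0477, -0.0063, -0.0625, 0, 0.05], [0, 0, -0.0955, -0.0125, -0.1375, 0, 0.05], [0, 0, -0.1552, -0.0225, -0.2125, 0, 0.05], [0, 0, -0.1552, -0.0225, -0.275, 0.025, 0.05], [0, 0, -0.1552, -0.0225, -0.3038, 0.075, 0.05], [0, 0, -0.1552, -0.0225, -0.3038, 0.0938, 0.05], [0, 0, -0.1552, -0.0225, -0.3038, 0.0938, 0.05]]}}

```text
clock: 9.1
eef_pos: [627.4, 153.2, 102.4]
tcp_rot: [3.141, 0.003, 0.213]
contact_force: [0.4, -0.7, 1.0]
opening: 0.591
grasp_force: 0.0
```

```bash
python3 -c "
from h import *
go([630.8,154.2,67.5],.214)"
```

```text
t 9.1 [627.4 153.2 102.4] [3.141e+00 3.000e-03 2.130e-01] F [ 0.4 -0.7  1. ] turn [ 0.0004  0.0028 -0.0012] shift [ 0.0036 -0.0002  0.0349]
```

In the tool's units: 0.0345 m is 0.0431, 0.0036 m is 0.0045.

Request:
{"method": "move_arm", "body": {"motion": [[0, 0, 0, 0.0045, 0, 0.0125, 0.05], [0, 0, 0, 0.0045, 0, 0.0313, 0.05], [0, 0, 0, 0.0045, 0, 0.0431, 0.05], [0, 0, 0, 0.0045, 0, 0.0431, 0.05], [0, 0, 0, 0.0045, 0, 0.0431, 0.0], [0, 0, 0, 0.0045, 0, 0.0431, 0.0], [0, 0, 0, 0.0045, 0, 0.0431, 0.0], [0, 0, 0, 0.0045, 0, 0.0431, 0.0]], "grip_force": 35}}

```text
clock: 10.1
eef_pos: [632.2, 155.1, 69.2]
tcp_rot: [-3.141, -0.001, 0.213]
contact_force: [-0.3, -0.1, 1.6]
opening: 0.104
grasp_force: 39.5
```

In the tool's units: -0.12 m is -0.15, -0.09 m is -0.1125.

Request:
{"method": "move_arm", "body": {"motion": [[0, 0, 0, 0, 0, -0.0063, 0], [0, 0, 0, 0, 0, -0.0375, 0], [0, 0, 0, 0, 0, -0.075, 0], [0, 0, 0, 0, 0, -0.1125, 0], [0, 0, 0, 0, 0, -0.15, 0], [0, 0, 0, 0, 0, -0.15, 0], [0, 0, 0, 0, 0, -0.15, 0]]}}

```text
clock: 10.98
eef_pos: [631.3, 154.7, 188.0]
tcp_rot: [3.142, 0.001, 0.213]
contact_force: [-1.4, -0.3, -2.1]
opening: 0.105
grasp_force: 39.1
```

```bash
python3 - <<'E'
from h import *
p,P=cloud('top','t2'); Q=P.reshape(-1,3); C=p.reshape(-1,3).astype(int)
c,s=np.cos(JA),np.sin(JA); d=Q[:,:2]-JO; X=c*d[:,0]+s*d[:,1]; Y=-s*d[:,0]+c*d[:,1]; Z=Q[:,2]
m=(C[:,0]-C[:,2]>30)&(X>-110)&(X<78)&(abs(Y)<75)&(Z>54)&(Z<104)
for nm,k in(('k1',m&(Y>0.8)),('k2',m&(Y<0.8))):
    A=np.c_[X,Y][k].astype(np.float32); print(nm,len(A),cv2.minAreaRect(A),A.min(0),A.max(0))
    k=k&(Z>92); print(' tab',cv2.minAreaRect(np.c_[X,Y][k].astype(np.float32)))
s=sensors.sense(); print(s['grasp_force'],s['opening'])
go([*jw(-120,1),186],.213+np.radians(90-6.43-12.25))
E
```

```text
k1 1630 ((11.630916595458984, 31.890287399291992), (60.10741424560547, 120.09613037109375), 89.53316497802734) [-48.62042     1.5740627] [71.834915 61.59846 ]
 tab ((11.811264038085938, 32.14739990234375), (10.39344596862793, 49.878658294677734), 89.29136657714844)
k2 2375 ((11.774688720703125, -31.447263717651367), (60.323726654052734, 120.67174530029297), 89.98754119873047) [-48.555225 -61.619164] [72.10452   -1.2767657]
 tab ((11.652981758117676, -31.532329559326172), (49.5201301574707, 10.233678817749023), 0.04908040538430214)
39.09049987792969 0.10413847943995383
t 11.03 [631.  154.7 187.5] [3.142e+00 2.000e-03 2.130e-01] F [ 0.8  0.7 -0.8] turn [-0.0013  0.0019 -1.245 ] shift [-0.1777  0.1638  0.0019]
```

```bash
python3 - <<'E'
from h import *
go([*jw(-82,2.5),170],.213+np.radians(90-6.43-12.25))
E
```

```text
t 11.03 [631.  154.7 187.5] [3.142e+00 2.000e-03 2.130e-01] F [ 0.8  0.7 -0.8] turn [-0.0013  0.0019 -1.245 ] shift [-0.1412  0.1745  0.0178]
```

In the tool's units: 0.175 m is 0.2188, 0.1745 m is 0.2181, -1.245 rad is -0.5944.

Request:
{"method": "move_arm", "body": {"motion": [[0, 0, -0.0812, -0.0563, 0.025, 0, 0], [0, 0, -0.1623, -0.1125, 0.05, 0, 0], [0, 0, -0.2435, -0.1625, 0.0875, 0, 0], [0, 0, -0.3247, -0.2, 0.125, 0, 0], [0, 0, -0.4058, -0.2125, 0.1625, 0, 0], [0, 0, -0.487, -0.2125, 0.2, 0, 0], [0, 0, -0.5682, -0.1938, 0.2188, 0, 0], [0, 0, -0.5944, -0.1763, 0.2181, 0, 0]]}}

```text
clock: 12.02
eef_pos: [530.7, -46.5, 187.6]
tcp_rot: [-3.14, 0.0, 1.46]
contact_force: [0.4, 1.1, -0.6]
opening: 0.101
grasp_force: 39.1
```

In the tool's units: 0.03 m is 0.0375, 0.015 m is 0.0188.

Request:
{"method": "move_arm", "body": {"motion": [[0, 0, 0, 0, 0, 0.0188, 0], [0, 0, 0, 0, 0, 0.0375, 0], [0, 0, 0, 0, 0, 0.0375, 0], [0, 0, 0, 0, 0, 0.0375, 0]]}}

```text
clock: 12.52
eef_pos: [530.5, -45.3, 158.6]
tcp_rot: [-3.141, 0.0, 1.458]
contact_force: [0.6, 0.2, -0.9]
opening: 0.107
grasp_force: 39.1
```

```bash
python3 - <<'E'
from h import *
c,s=np.cos(JA),np.sin(JA)
for n in('top','side'):
    p,P=cloud(n,n+'3'); Q=P.reshape(-1,3); C=p.reshape(-1,3).astype(int)
    d=Q[:,:2]-JO; X=c*d[:,0]+s*d[:,1]; Y=-s*d[:,0]+c*d[:,1]; Z=Q[:,2]
    m=(C[:,2]-C[:,0]>40)&(X>-160)&(X<0)&(abs(Y)<90)&(Z>85)&(Z<180)
    A=np.c_[X,Y,Z][m]; 
    if len(A)>10: print(n,len(A),cv2.minAreaRect(A[:,:2].astype(np.float32)),A.min(0),A.max(0))
go([*jw(-82,2.5),81.5],.213+np.radians(90-6.43-12.25))
cv2.imwrite('pics/m3.png',np.hstack([cv2.resize(cv2.imread('pics/side3.png')[150:330,240:480],None,fx=1.6,fy=1.6),cv2.resize(cv2.imread('pics/top3.png')[150:370,280:520],(384,288))]))
E
```

```text
top 1142 ((-80.7388916015625, 33.577232360839844), (59.176902770996094, 54.86988067626953), 0.7925977110862732) [-110.58750237    5.74102207  129.05778238] [-51.42148134  60.99833284 179.7119088 ]
side 1558 ((-82.19900512695312, 4.876186370849609), (121.54877471923828, 58.317420959472656), 89.52029418945312) [-111.1555989   -55.70660781   93.97741841] [-52.63638811  65.52818144 179.94574824]
t 12.62 [531.1 -45.4 159.2] [ 3.141 -0.     1.458] F [ 0.6 -0.4 -1.2] turn [ 0.0006 -0.     -0.0001] shift [-0.0005 -0.0013  0.0777]
```

View pics/m3.png

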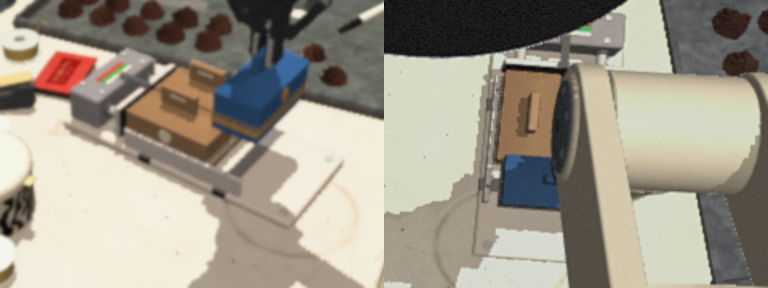

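The blue carton hangs square across the front of the two krafts in both views, clear of the guide (side view at (260,95)). The top view gives its centre at jig x −81, y +1.

In the tool's units: 0.0785 m is 0.0981, -0.0015 m is -0.0019.

Request:
{"method": "move_arm", "body": {"motion": [[0, 0, 0, 0, -0.0019, 0.025, 0], [0, 0, 0, 0, -0.0019, 0.05, 0], [0, 0, 0, 0, -0.0019, 0.0688, 0], [0, 0, 0, 0, -0.0019, 0.0813, 0], [0, 0, 0, 0, -0.0019, 0.0888, 0], [0, 0, 0, 0, -0.0019, 0.0938, 0], [0, 0, 0, 0, -0.0019, 0.0969, 0], [0, 0, 0, 0, -0.0019, 0.0981, 0]]}}

```text
clock: 13.62
eef_pos: [529.6, -45.3, 81.1]
tcp_rot: [3.141, 0.0, 1.458]
contact_force: [-6.3, 0.3, 17.2]
opening: 0.105
grasp_force: 41.5
```

In the tool's units: 0.0005 m is 0.0006.

Request:
{"method": "move_arm", "body": {"motion": [[0, 0, 0, 0, 0, 0.0006, 0], [0, 0, 0, 0, 0, 0.0006, 0]]}}

```text
clock: 13.88
eef_pos: [529.6, -45.3, 81.2]
tcp_rot: [3.141, 0.0, 1.458]
contact_force: [-5.0, -0.7, 12.6]
opening: 0.111
grasp_force: 41.0
```

In the tool's units: -0.1 m is -0.125, -0.06 m is -0.075, 0.3 rad is 0.1432.

Request:
{"method": "move_arm", "body": {"motion": [[0, 0, 0, 0, 0, 0, 0.04], [0, 0, 0, 0, 0, 0, 0.04], [0, 0, 0, 0, 0, 0, 0.04], [0, 0, 0, 0, 0, -0.025, 0.04], [0, 0, 0, 0, 0, -0.075, 0.04], [0, 0, 0, 0, 0, -0.125, 0.05], [0, 0, 0.0716, 0, -0.0375, -0.125, 0.05], [0, 0, 0.1432, 0, -0.075, -0.125, 0.05]]}}

```text
clock: 14.88
eef_pos: [469.4, -38.5, 180.3]
tcp_rot: [3.141, -0.0, 1.153]
contact_force: [-0.5, -0.0, -0.8]
opening: 0.589
grasp_force: 0.0
```

```bash
python3 - <<'E'
from h import *
c,s=np.cos(JA),np.sin(JA)
for n in('top','side'):
    p,P=cloud(n,n+'4'); Q=P.reshape(-1,3); C=p.reshape(-1,3).astype(int)
    d=Q[:,:2]-JO; X=c*d[:,0]+s*d[:,1]; Y=-s*d[:,0]+c*d[:,1]; Z=Q[:,2]
    m=(C[:,2]-C[:,0]>40)&(X>-160)&(X<0)&(abs(Y)<90)&(Z>45)&(Z<104)
    A=np.c_[X,Y,Z][m]; 
    if len(A)>10: print(n,len(A),cv2.minAreaRect(A[:,:2].astype(np.float32)),A.min(0),A.max(0))
go([*jw(-165,1),120],JA,0.)
E
```

```text
top 1243 ((-81.7933349609375, 30.231077194213867), (61.5927619934082, 59.71970748901367), 89.78369903564453) [-111.63043696   -0.64956166   48.06108316] [-51.85738387  61.04002757 103.90787289]
side 1470 ((-82.01986694335938, 5.897609710693359), (59.677101135253906, 120.2577896118164), 0.07459068298339844) [-111.86816839  -54.26669626   45.10220639] [-52.16944449  66.00850504 103.81346395]
t 14.97 [466.8 -38.2 179.5] [-3.139e+00  1.000e-03  1.154e+00] F [ 0.1  1.2 -0.4] turn [-0.0015  0.0022  1.2667] shift [-0.0077 -0.0179  0.0596]
```

In the tool's units: -0.018 m is -0.0225, -0.008 m is -0.01, 1.267 rad is 0.6049.

Request:
{"method": "move_arm", "body": {"motion": [[0, 0, 0.0859, -0.01, -0.0225, 0, 0.05], [0, 0, 0.1719, -0.01, -0.0225, 0, 0.05], [0, 0, 0.2578, -0.01, -0.0225, 0, 0.05], [0, 0, 0.3438, -0.01, -0.0225, 0, 0.05], [0, 0, 0.4297, -0.01, -0.0225, 0, 0.05], [0, 0, 0.5157, -0.01, -0.0225, 0, 0.05], [0, 0, 0.6016, -0.01, -0.0225, 0, 0.05], [0, 0, 0.6049, -0.01, -0.0225, 0, 0.05]]}}

```text
clock: 15.98
eef_pos: [450.7, -38.6, 179.9]
tcp_rot: [-3.142, -0.0, -0.107]
contact_force: [-0.3, 1.3, 0.4]
opening: 0.589
grasp_force: 0.0
```

```bash
python3 - <<'E'
from h import *
go([*jw(-160,1),90],JA,0.35)
E
```

```text
t 15.97 [450.7 -38.6 179.9] [-3.142 -0.    -0.107] F [-0.3  1.3  0.4] turn [-0.0009  0.3497  0.0051] shift [ 0.0013 -0.0003  0.0899]
```

In the tool's units: 0.09 m is 0.1125, 0.08 m is 0.1, 0.35 rad is 0.1671.

Request:
{"method": "move_arm", "body": {"motion": [[0, 0.0573, 0.0024, -0.0038, 0, 0.025, 0.05], [0, 0.1146, 0.0024, -0.0038, 0, 0.0625, 0.05], [0, 0.1671, 0.0024, -0.0038, 0, 0.1, 0.05], [0, 0.1671, 0.0024, -0.0038, 0, 0.1125, 0.05], [0, 0.1671, 0.0024, -0.0038, 0, 0.1125, 0.05], [0, 0.1671, 0.0024, -0.0038, 0, 0.1125, 0.05]]}}

```text
clock: 16.73
eef_pos: [449.2, -38.5, 91.0]
tcp_rot: [-3.141, -0.351, -0.113]
contact_force: [-0.1, -0.8, 1.5]
opening: 0.582
grasp_force: 0.0
```

```bash
python3 - <<'E'
from h import *
go([*jw(-160,1),27],JA,0.35)
go([*jw(-135,1),27],JA,0.35)
E
```

```text
t 16.73 [449.2 -38.5  91. ] [-3.141 -0.351 -0.113] F [-0.1 -0.8  1.5] turn [-0.0001 -0.0011 -0.0011] shift [-0.0193 -0.0003  0.0611]
t 16.73 [449.2 -38.5  91. ] [-3.141 -0.351 -0.113] F [-0.1 -0.8  1.5] turn [-0.0001 -0.0011 -0.0011] shift [ 0.0042 -0.0003  0.0697]
```

In the tool's units: 0.0697 m is 0.0871, 0.068 m is 0.085.

Request:
{"method": "move_arm", "body": {"motion": [[0, 0, 0, -0.0125, 0, 0.0375, 0.05], [0, 0, 0, -0.0238, 0, 0.0688, 0.05], [0, 0, 0, -0.0238, 0, 0.0763, 0.05], [0, 0, 0, -0.0125, 0, 0.0806, 0.05], [0, 0, 0, 0, 0, 0.085, 0.05], [0, 0, 0, 0.005, 0, 0.0871, 0.05], [0, 0, 0, 0.005, 0, 0.0871, 0.05]]}}

```text
clock: 17.6
eef_pos: [475.6, -41.5, 26.3]
tcp_rot: [-3.141, -0.351, -0.114]
contact_force: [-1.1, 0.5, -0.1]
opening: 0.586
grasp_force: 0.0
```

```bash
python3 - <<'E'
from h import *
p,P=cloud('side','side5'); cv2.imwrite('pics/m5.png',cv2.resize(p[160:340,260:500],None,fx=2.5,fy=2.5)[...,::-1])
for x in(-125,-118): go([*jw(x,1),27],JA,0.35)
E
```

```text
t 17.65 [474.9 -41.4  26.1] [-3.141 -0.35  -0.114] F [ 0.4 -0.4 -0.4] turn [-0.     -0.0003 -0.0019] shift [ 0.0116 -0.0004  0.0032]
t 17.65 [474.9 -41.4  26.1] [-3.141 -0.35  -0.114] F [ 0.4 -0.4 -0.4] turn [-0.     -0.0003 -0.0019] shift [ 0.0182 -0.0004  0.0056]
```

View pics/m5.png

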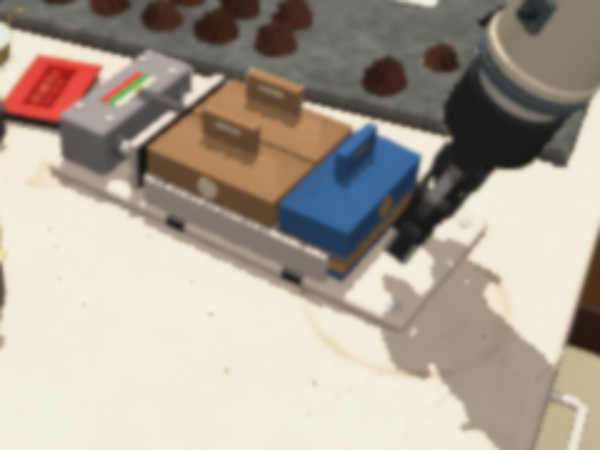

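The picture shows the layer assembled: blue carton at (350,200) across both krafts, plate and pointer at (150,130) at rest, tilted fingers at (410,235) just in front of the blue face.

In the tool's units: 0.015 m is 0.0188, 0.0141 m is 0.0176.

Request:
{"method": "move_arm", "body": {"motion": [[0, 0, 0, 0.0059, 0, 0.0021, 0.05], [0, 0, 0, 0.0094, 0, 0.0034, 0.05], [0, 0, 0, 0.0118, 0, 0.0043, 0.05], [0, 0, 0, 0.0141, 0, 0.0051, 0.05], [0, 0, 0, 0.0165, 0, 0.006, 0.05], [0, 0, 0, 0.0176, 0, 0.0064, 0.05], [0, 0, 0, 0.0188, 0, 0.0069, 0.05], [0, 0, 0, 0.0188, 0, 0.0069, 0.05]]}}

```text
clock: 18.65
eef_pos: [490.5, -43.2, 25.7]
tcp_rot: [-3.141, -0.35, -0.114]
contact_force: [-0.4, -0.3, -0.5]
opening: 0.581
grasp_force: 0.0
```

```bash
cat >> h.py <<'E'
def layer():
    c,s=np.cos(JA),np.sin(JA); st=sensors.sense(); d=st['eef_pos'][:2]-JO
    print('tcp jig',(c*d[0]+s*d[1]).round(2),(-s*d[0]+c*d[1]).round(2),st['eef_pos'][2].round(1),'F',np.round(st['contact_force'],1))
    for n in('top','side'):
        A=[]
        p,P=cloud(n); Q=P.reshape(-1,3); C=p.reshape(-1,3).astype(int)
        d=Q[:,:2]-JO; X=c*d[:,0]+s*d[:,1]; Y=-s*d[:,0]+c*d[:,1]; Z=Q[:,2]
        b=(C[:,2]-C[:,0]>40)&(X>-160)&(X<0)&(abs(Y)<90)&(Z>45)&(Z<104)
        k=(C[:,0]-C[:,2]>30)&(X>-110)&(X<100)&(abs(Y)<75)&(Z>56)&(Z<104)
        for nm,m in(('blue',b),('k1',k&(Y>0.8)),('k2',k&(Y<0))):
            if m.sum()>30:
                r=cv2.minAreaRect(np.c_[X,Y][m].astype(np.float32)); print(n,nm,'x',np.percentile(X[m],[.5,99.5]).round(1),'y',np.percentile(Y[m],[.5,99.5]).round(1),'ang',round(r[2],1))
        m=(C.max(1)-C.min(1)<40)&(X>70)&(X<112)&(Y<-25)&(Y>-60)&(Z>48)&(Z<66); print(n,'plate top x',np.percentile(X[m],[2,50,98]).round(1))
E
python3 -c "
from h import *
layer()"
```

```text
tcp jig -121.29 0.63 25.7 F [-0.4 -0.3 -0.5]
top blue x [-111.4  -52.5] y [-57.4  60.6] ang 89.9
top k1 x [-48.   70.5] y [ 2.5 62. ] ang 89.5
top k2 x [-47.8  70.7] y [-61.1  -1.6] ang 89.6
top plate top x [78.7 82.6 88.9]
side blue x [-111.6  -53.4] y [-45.9  64.5] ang 1.2
side k1 x [-47.3  71.3] y [ 2.  65.8] ang 0.4
side k2 x [-47.2  71. ] y [-58.2  -0.3] ang 0.5
side plate top x [79.5 83.  89.1]
```

In the tool's units: 0.0094 m is 0.0118, 0.008 m is 0.01.

Request:
{"method": "move_arm", "body": {"motion": [[0, 0, 0, 0.0018, 0, 0.0006, 0.05], [0, 0, 0, 0.0035, 0, 0.0013, 0.05], [0, 0, 0, 0.0053, 0, 0.0019, 0.05], [0, 0, 0, 0.007, 0, 0.0025, 0.05], [0, 0, 0, 0.0088, 0, 0.0033, 0.05], [0, 0, 0, 0.01, 0, 0.0036, 0.05], [0, 0, 0, 0.0118, 0, 0.0043, 0.05], [0, 0, 0, 0.0118, 0, 0.0043, 0.05]]}}

```text
clock: 19.75
eef_pos: [500.8, -44.4, 25.8]
tcp_rot: [-3.141, -0.351, -0.114]
contact_force: [-0.3, 0.6, -0.8]
opening: 0.585
grasp_force: 0.3
```

```bash
python3 -c "
from h import *
layer()"
```

```text
tcp jig -110.95 0.61 25.8 F [-0.3  0.6 -0.8]
top blue x [-101.8  -42.7] y [-57.1  60.7] ang 89.9
top k1 x [-41.1  78.8] y [ 3.2 62.6] ang 0.1
top k2 x [-41.   78.9] y [-61.1  -1.5] ang 89.8
top plate top x [79.1 83.9 88.8]
side blue x [-102.   -45.5] y [-45.9  64.6] ang 14.6
side k1 x [-40.8  83.3] y [ 1.9 66.4] ang 0.6
side k2 x [-41.1  82.9] y [-58.3  -0.3] ang 89.0
side plate top x [82.2 85.7 95.9]
```

In the tool's units: 0.0066 m is 0.0083, 0.0056 m is 0.007.

Request:
{"method": "move_arm", "body": {"motion": [[0, 0, 0, 0.0018, 0, 0.0006, 0.05], [0, 0, 0, 0.0035, 0, 0.0013, 0.05], [0, 0, 0, 0.0053, 0, 0.0019, 0.05], [0, 0, 0, 0.007, 0, 0.0025, 0.05], [0, 0, 0, 0.0083, 0, 0.003, 0.05], [0, 0, 0, 0.0083, 0, 0.003, 0.05]]}}

```text
clock: 20.6
eef_pos: [505.8, -45.0, 25.3]
tcp_rot: [-3.141, -0.347, -0.114]
contact_force: [-8.0, 1.1, 6.2]
opening: 0.586
grasp_force: 4.0
```

```bash
python3 -c "
from h import *
layer()"
```

```text
tcp jig -105.9 0.56 25.3 F [-8.   1.1  6.2]
top blue x [-97.1 -38.1] y [-57.1  60.6] ang 0.0
top k1 x [-36.3  83.3] y [ 3.1 62.6] ang 90.0
top k2 x [-36.3  83.1] y [-61.   -1.6] ang 89.6
top plate top x [83.7 87.6 92.3]
side blue x [-97.  -40.4] y [-43.8  64.6] ang 14.8
side k1 x [-36.   86.8] y [ 5.7 66.2] ang 0.1
side k2 x [-36.4  87.4] y [-57.6  -0.3] ang 1.7
side plate top x [ 85.8  89.5 110.9]
```

In the tool's units: 0.0054 m is 0.0068, 0.0042 m is 0.0053.

Request:
{"method": "move_arm", "body": {"motion": [[0, 0, 0, 0.0018, 0, 0.0006, 0.05], [0, 0, 0, 0.0035, 0, 0.0013, 0.05], [0, 0, 0, 0.0053, 0, 0.0019, 0.05], [0, 0, 0, 0.0068, 0, 0.0024, 0.05], [0, 0, 0, 0.0068, 0, 0.0024, 0.05], [0, 0, 0, 0.0068, 0, 0.0024, 0.05]]}}

```text
clock: 21.45
eef_pos: [509.7, -45.4, 24.7]
tcp_rot: [-3.141, -0.344, -0.114]
contact_force: [-13.4, 3.0, 9.7]
opening: 0.585
grasp_force: 6.8
```

```bash
python3 -c "
from h import *
layer()
p,P=cloud('side','side6'); p2,_=cloud('top'); cv2.imwrite('pics/m6.png',np.hstack([cv2.resize(p[170:250,270:360],(400,400),interpolation=cv2.INTER_CUBIC),cv2.resize(p2[150:230,350:440],(400,400),interpolation=cv2.INTER_CUBIC)])[...,::-1])"
```

```text
tcp jig -101.99 0.54 24.7 F [-13.4   3.    9.7]
top blue x [-93.3 -34.2] y [-57.2  60.8] ang 89.8
top k1 x [-32.5  86.9] y [ 3.1 62.6] ang 90.0
top k2 x [-32.5  86.9] y [-60.9  -1.6] ang 89.3
top plate top x [87.2 91.3 96.2]
side blue x [-93.2 -37.3] y [-42.1  64.3] ang 15.7
side k1 x [-32.2  90.7] y [ 1.8 66.2] ang 1.0
side k2 x [-31.9  91.2] y [-57.1  -0.2] ang 0.6
side plate top x [90.3 93.4 97. ]
```

View pics/m6.png

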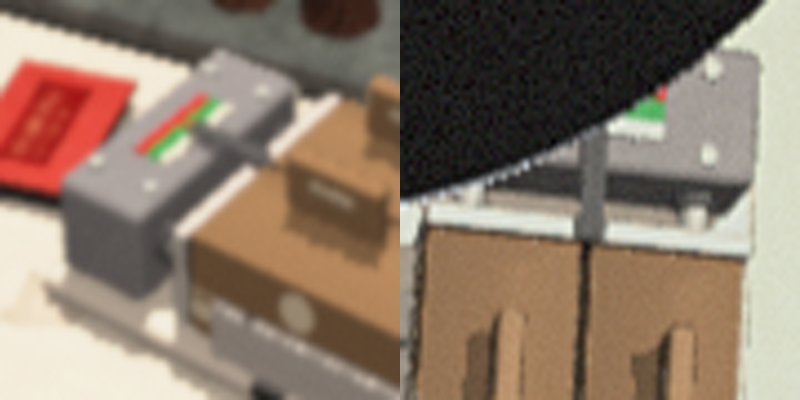

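The side view shows the pointer tip at (200,120), in the green band. The top view shows both kraft ends flush on the plate. By the plate edge, travel is about 8.5 mm, so a little more push is needed.

In the tool's units: 0.0019 m is 0.0024, 0.001 m is 0.0013.

Request:
{"method": "move_arm", "body": {"motion": [[0, 0, 0, 0.0013, 0, 0.0004, 0.05], [0, 0, 0, 0.0024, 0, 0.0008, 0.05], [0, 0, 0, 0.0024, 0, 0.0008, 0.05], [0, 0, 0, 0.0024, 0, 0.0008, 0.05], [0, 0, 0, 0.0024, 0, 0.0008, 0.05], [0, 0, 0, 0.0024, 0, 0.0008, 0.05], [0, 0, 0, 0.0024, 0, 0.0008, 0.05], [0, 0, 0, 0.0024, 0, 0.0008, 0.05]]}}

```text
clock: 22.65
eef_pos: [511.0, -45.6, 24.6]
tcp_rot: [-3.141, -0.343, -0.114]
contact_force: [-13.9, 2.7, 10.4]
opening: 0.587
grasp_force: 7.7
```

```bash
python3 -c "
from h import *
layer(); layer()
p,P=cloud('side','side7'); cv2.imwrite('pics/m7.png',np.hstack([cv2.resize(p[180:230,290:340],(400,400),interpolation=cv2.INTER_CUBIC),cv2.resize(p[170:320,290:440],(400,400),interpolation=cv2.INTER_CUBIC)])[...,::-1])"
```

```text
tcp jig -100.67 0.5 24.6 F [-13.9   2.7  10.4]
top blue x [-92.1 -32.9] y [-57.1  60.7] ang 0.0
top k1 x [-31.2  88. ] y [ 3.  62.6] ang 0.4
top k2 x [-31.3  87.7] y [-61.1  -1.4] ang 0.2
top plate top x [88.6 93.  96.8]
side blue x [-91.9 -36. ] y [-43.1  65. ] ang 15.7
side k1 x [-31.3  91.1] y [ 2.  66.2] ang 0.1
side k2 x [-31.5  92.6] y [-58.1  -0.3] ang 90.0
side plate top x [ 91.3  94.5 103.5]
tcp jig -100.7 0.5 24.5 F [-15.6   2.4   9.7]
top blue x [-92.1 -33.1] y [-57.1  60.8] ang 0.1
top k1 x [-31.2  88.1] y [ 3.1 62.6] ang 89.9
top k2 x [-31.5  88.2] y [-61.1  -1.4] ang 89.7
top plate top x [88.4 92.7 97.5]
side blue x [-92.2 -35.8] y [-43.8  64.1] ang 5.7
side k1 x [-31.4  91.6] y [ 1.  66.2] ang 89.7
side k2 x [-31.2  92.5] y [-58.5  -0.2] ang 89.5
side plate top x [88.8 94.7 98.6]
```

View pics/m7.png

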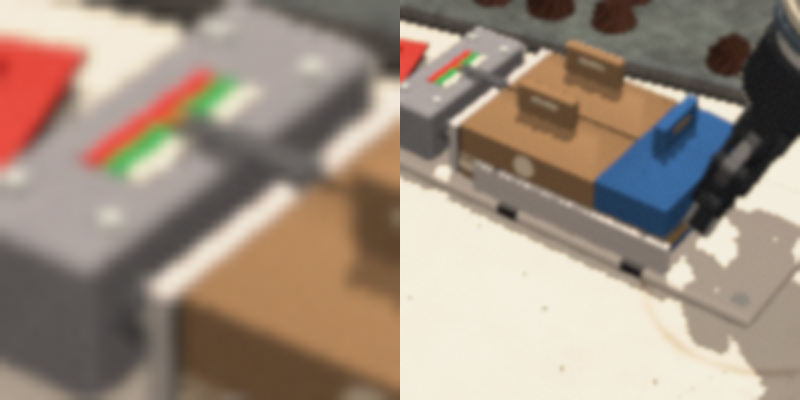

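The pointer's orange tip stands in the middle of the green at (180,115), and the layer is closed and flat. The plate edge has moved about 10 mm and the push is steady, so I am handing in.

```bash
python3 -c "
from rig import order
print(order.sign_off())"
```

```text
the job is handed in; nothing more can be done
None
```

The layer is closed flat in the jig and the arm is still pressing it. The plate is about 10 mm in with the pointer in the green, the wrist force reads about 15 N, and there is a gap of 4 mm or so between the kraft cartons.

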